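Mesh the thruster propeller on its splined shaft and hold it pressed home

ROBOT

A 6-joint arm with a two-finger parallel gripper is mounted at the origin on the work surface. World frame = base frame: x ahead of the robot, y to its left, z up, the work surface at z = 0. Lengths are in mm, angles in rad, forces in N, time in s.
With the tool pointing down it reaches from about 350 to 725 mm from the base axis. Payload 6 kg.
Tool frame: the origin (TCP) lies at the very end of the fingers, on their centre line; the grasp point (between the pads) lies 19 mm behind it; y points along the fingers, z is the direction in which the jaws open and shut, and the axes are right-handed (so a half turn about y gives the same grasp; the last joint's range is limited). The gripper opens to 85 mm and grips with 20 to 120 N. Pads are 22 mm wide; open, the fingers measure 114 mm over their backs; the gripper's body (76 mm by 85 mm) begins 54 mm behind the grasp point. The pads swing forward as they close: fully open they stand 13 mm farther back than shut.
Start: joints at [1.661, 0.04, 0.085, 0, -1.615, -0.334], TCP at [144.81, 582.24, 231.261] pointing down, gripper open.
Joint ranges: [-2.56, 2.56], [-1.29, 2.01], [-1.08, 1.49], [-3.29, 1.98], [-2.81, -0.18], [-2.99, 2.99]. Speed limits (rad/s): [2.57, 2.57, 3.01, 3.14, 3.14, 3.14].

INTERFACE

Orientations are given as a rotation vector (axis times angle).
In Python, from station import robot, viewer, hand_in gives the robot as it stands.
- The arm moves only by the tool play_rows, never from a script. Its argument "steps" is a list of rows, each an object of numbers: "x", "y", "z": the shift along the tool's x, y, z as a fraction of full scale; "spin": the turn about the tool's y as a fraction of full scale; "gripper": the closure, from 0 (fully open) to 1 (shut). In form: [{"x": .., "y": .., "z": .., "spin": .., "gripper": ..}, ...]. A call has 1 to 10 rows; each row shifts and turns the commanded pose from where the row before left it, along the tool's axes as they then stand; what a row does not reach is not made up. Full scale, the value 1, is 40 mm for a shift and 45 degrees for a turn. A row lasts 1/12 s, in which the tool goes at most 41.7 mm and 7.16 degrees, less where a joint would pass 70% of its speed; a pose out of reach is approached as far as the arm can. A call with a number of a shift or a turn outside -1 to 1 is refused whole. A call with a gripper value outside its range is refused whole. The fingers move at their own pace and stop on an object; "grip_force" is the grip in N (left out, the last holds). Time passes only in rows, so rows that do not move let the fingers close. It gives the time, the measured TCP pose, the force and the opening at its end, in the units of the state.
- robot.get_state(): the state, without advancing time (a new reading comes with each control period).
- viewer.read_camera(name): name is "side" or "top" or "wrist"; returns a dict with "img" (420x560x3 uint8, red, green, blue), "depth" (420x560 float32, mm along the optical axis (not along the pixel's ray), 0 where there is no reading), "mtx" (3x3 intrinsics, pixels), "xyz" and "orientation" of the camera in the world. Camera axes: x right, y down, z forward; pixel columns grow to the right and rows downward; lengths in mm; the calibration is good to about 2 mm. A picture is of the moment at which its call begins.
- hand_in(): hands the job in, once; it reports no verdict.
The state is a dict: "t": time; "joint_positions": joint angles; "joint_velocities": joint speeds; "tau": joint torques, N m; "position": TCP position; "tcp_rot": TCP orientation; "wrist_force": force on the tool from outside, world axes, zero at the start; "wrist_torque": the same for the moment, N m; "opening": finger opening in mm.
Only numpy, scipy, OpenCV 4.12 (cv2) and the standard library are available. Lean on these libraries where they do the work, as an engineer would, in place of code of your own. Each camera call takes 0.05 s, during which the arm holds its last target. There are 200 camera calls.

TASK

The underwater thruster stands nose down in its wooden block, waiting for its propeller. Pick up the loose three-blade propeller, turn it until its splines mesh with those of the upright drive shaft, slide it down onto the sprung thrust washer and push the washer all the way down against its spring. Finish with the gripper still on the propeller, holding it pressed home so that I can spin the nut onto the thread, and leave the other gear on the shelf where it is.

Things in the scene. Friction and masses are not known exactly. Their poses are not given: they have to be found in the camera images.
- propeller: Loose grey three-blade propeller, 150 mm across, 0.13 to 0.25 kg, lying the same way up as it is fitted. Origin: centre of the hub's lower face, z up along the bore. Hub 44 mm diameter, 56 mm tall; the blades grow only from its lower part, 3 to 25 mm up, one along +x, the others 120 degrees either way; the bare hub above them can be gripped from above at any yaw
- hub_top (a point): Centre of the propeller hub's upper end, axes as the propeller. The bore runs right through, with straight splines all along it: six grooves 6.5 mm wide, one on +x (over a blade's centre line) and one every 60 degrees, bottoms at radius 13 mm; the teeth between them reach in to radius 9.25 mm
- shaft (a point): Point on the axis of the thruster's upright drive shaft at the upper end of its splines, 186 mm above the shelf; z up. Six straight splines, one on this frame's +x, one every 60 degrees, 4.5 mm wide, tips at radius 11.75, root 8.25 mm (about 1 mm clearance in the bore), 36 mm long down from this point, top 4 mm tapered as lead-in. The shaft turns only stiffly (0.35 Nm)
- thread_end (a point): Tip of the shaft's threaded end, 42 mm above the point shaft: a plain round stud 13.6 mm thick that passes freely through the propeller's bore and stands 16 mm out of the hub when the propeller is home. Nothing else stands beside the shaft above the thrust washer
- thrust_washer (a joint): Travel of the sprung thrust washer round the foot of the shaft, in m: 0 up and free, 0.006 fully down on its stop. 40 mm diameter; upper face 24 mm below the point shaft when free, 30 mm below when fully down. The hub's lower face bears on it. It pushes back with about 4 N at first, 11 N fully down, and lifts the propeller again if not held
- thruster: Underwater thruster, fixed: aluminium pod 84 mm diameter standing nose down in a 140 x 140 x 45 mm wooden block, its flat end cap 150 mm above the shelf, with the drive shaft on its axis. Origin: centre of the block's underside, z up. A side strut with a black mounting foot reaches 100 mm out along +x, 57 to 135 mm above the shelf
- camera_housing: Bystander: black camera housing, 72 x 135 x 98 mm with a round port (reaching 68 mm out on -x), 0.75 kg. Origin: centre of its underside
- mug: Bystander: white ceramic mug, 82 mm diameter, 94 mm tall, handle at +y. Origin: centre of its underside
- carabiner: Bystander: stainless carabiner lying flat, 94 x 52 x 10 mm. Origin: its middle, on the shelf
- float_clip: Bystander: orange hard plastic float clip lying flat, 105 x 34 x 17 mm. Origin: its middle, on the shelf
There are look-alikes about, which are no part of the job. What is shaped like the propeller but green or purple is not meant.

How it is judged:
By the outcome, as a careful person would: the job done as asked, in the order asked, and still so for the second after the job is handed in, while the arm keeps its last pose, push and grip.
It also fails if it takes over 48 s, if anything falls off the work surface, if the arm or the gripper's body presses on something with over 40 N, if the wrist force passes 120 N, or if a joint passes its speed limit or range.

## Working session

There is one attempt and no reset: what is moved stays moved. The work goes in short steps, Python scripts to look and compute and a tool call to move; the robot and the scene stay as the last step left them, time stands still between calls to the robot, and variables do not carry over. Pictures are saved under pics/ and viewed, about 8 in all and at most 12, crops included, and the job is handed in when it is done.

Besides the shell and the picture viewer there is one more tool, called after "Call:" as a command line: name --argument value ..., lists and objects as JSON in quotes. play_rows: Moves the arm, as the interface text tells. Shift numbers are shares of 40 mm and turn numbers shares of 45 degrees, none past 1 either way. Its arguments: {"type":"object","properties":{"steps":{"type":"array","items":{"type":"object","properties":{"x":{"type":"number"},"y":{"type":"number"},"z":{"type":"number"},"spin":{"type":"number"},"gripper":{"type":"number"}}}},"grip_force":{"type":"number"}},"required":["steps"]}

```bash
mkdir -p pics; cat > h.py <<'E'
import numpy as np, cv2
from scipy.spatial.transform import Rotation as R
from station import robot, viewer, hand_in
def cam(n):
    c=viewer.read_camera(n); o=np.array(c['orientation'],float)
    c['R']=o if o.shape==(3,3) else R.from_rotvec(o).as_matrix()
    c['xyz']=np.array(c['xyz'],float); return c
def save(c,f): cv2.imwrite('pics/'+f,cv2.cvtColor(c['img'],cv2.COLOR_RGB2BGR))
def ray(c,uv):
    uv=np.atleast_2d(uv).astype(float); p=np.c_[uv,np.ones(len(uv))]@np.linalg.inv(c['mtx']).T
    return p@c['R'].T
def onz(c,uv,z):
    d=ray(c,uv); return c['xyz']+d*((z-c['xyz'][2])/d[:,2])[:,None]
def cloud(c):
    h,w=c['depth'].shape; v,u=np.mgrid[:h,:w]
    P=ray(c,np.c_[u.ravel(),v.ravel()])*c['depth'].reshape(-1,1)+c['xyz']
    return P.reshape(h,w,3)
E
python3 - <<'E'
from h import *
s=robot.get_state(); print(s); print(R.from_rotvec(s['tcp_rot']).as_matrix().round(3))
ims=[]
for n in('top','side','wrist'):
    c=cam(n); save(c,n+'0.png'); np.savez(n+'0.npz',**c); print(n,c['xyz'],c['R'].round(3).tolist(),c['mtx'][0,0])
E
```

```text
{'t': 0.0, 'joint_positions': array([ 1.66070357e+00,  4.08344169e-02,  8.38423387e-02, -4.83824114e-04,
       -1.61549417e+00, -3.33697772e-01]), 'joint_velocities': array([-1.01595684e-03,  6.86473092e-04,  1.24109437e-03, -1.79606124e-04,
       -1.31617696e-03, -4.42327208e-05]), 'tau': array([ 2.71056547e-05, -3.68215907e+01,  3.47424030e+01,  6.93236098e+00,
       -5.36634892e-03,  4.29477382e-06]), 'position': array([144.66354775, 581.97262454, 230.27944999]), 'tcp_rot': array([-0.25610777, -2.0899761 ,  2.0936721 ]), 'wrist_force': array([ 0.8537589 , -0.11134123, -0.05280746]), 'wrist_torque': array([ 0.01081231,  0.06119344, -0.02162005]), 'opening': 85.6259254684123}
[[-0.97  -0.    -0.241]
 [ 0.241 -0.002 -0.97 ]
 [-0.    -1.     0.002]]
top [ 302.41825445  -10.01616843 1456.69364247] [[-0.006, -0.984, 0.18], [-1.0, 0.009, 0.012], [-0.014, -0.18, -0.984]] 495.85937485817976
side [-229.19228336  725.53132024 1410.79531041] [[-0.709, -0.532, 0.463], [-0.705, 0.549, -0.448], [-0.016, -0.644, -0.765]] 504.8777136888999
wrist [210.0083287  564.51355088 371.6979888 ] [[-0.241, -0.935, -0.26], [-0.97, 0.233, 0.064], [0.0, 0.267, -0.964]] 309.5809483991298
```

View pics/top0.png

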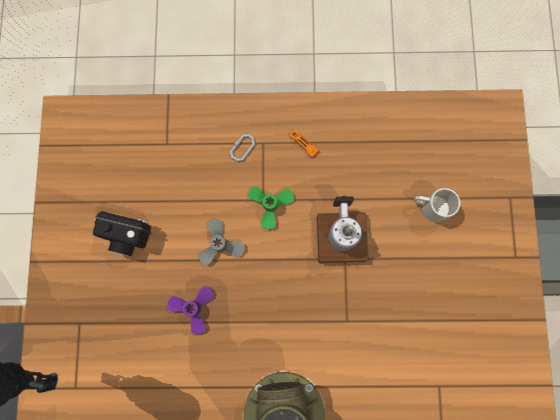

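View pics/side0.png

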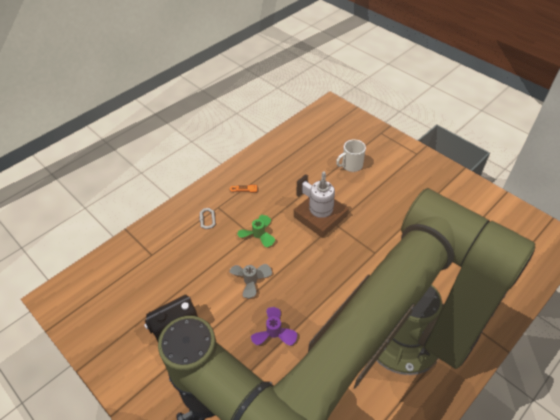

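The top view shows the grey propeller at about (218,242), with the green decoy at (270,202) and the purple one at (191,309). The thruster shaft is at about (347,232), and its strut points up, towards +x. The side view agrees.

```bash
python3 - <<'E'
from h import *
c=dict(np.load('top0.npz')); P=cloud(c)
def reg(u0,u1,v0,v1): 
    m=np.zeros(P.shape[:2],bool); m[v0:v1,u0:u1]=1; return m
hsv=cv2.cvtColor(c['img'],cv2.COLOR_RGB2HSV)
m=reg(190,250,210,275)&(P[...,2]>8)&(P[...,2]<80)&(hsv[...,1]<70)
q=P[m]; print('prop',m.sum(),q.min(0),q.max(0))
hub=q[q[:,2]>45]; print('hub',len(hub),hub.mean(0),(hub.min(0)+hub.max(0))/2)
ctr=((hub.min(0)+hub.max(0))/2)[:2]
bl=q[(q[:,2]<35)]; d=bl[:,:2]-ctr; r=np.hypot(*d.T); a=np.arctan2(d[:,1],d[:,0])[r>32]
print('blade yaw',np.degrees(np.angle(np.exp(3j*a).mean()))/3)
m=reg(310,375,190,270)
for z0,z1 in((140,158),(158,170),(172,190),(195,235)):
    k=P[m&(P[...,2]>z0)&(P[...,2]<z1)]
    if len(k): print(z0,len(k),k.mean(0),(k.min(0)+k.max(0))/2)
k=P[m&(P[...,2]>60)&(P[...,2]<138)]; 
b=P[m&(P[...,2]>38)&(P[...,2]<50)]; rect=cv2.minAreaRect(b[:,:2].astype(np.float32)); print('block',rect)
E
```

```text
prop 756 [412.71278775 111.13149347   8.01614384] [542.94771904 243.46023993  63.18288848]
hub 135 [471.493769  182.9798417  55.7141889] [471.93691665 182.1679438   54.48660539]
blade yaw 15.563936688781142
140 581 [ 485.18404334 -170.97596888  149.55596516] [ 513.5371043  -172.88993738  148.99581214]
158 100 [ 484.44743718 -170.86132809  162.61172514] [ 492.41580221 -170.8834048   163.67310696]
172 26 [ 483.96000041 -169.01614546  183.27617169] [ 485.62053362 -171.624945    181.67314842]
195 34 [ 485.49453845 -171.62108511  221.75111739] [ 486.43973348 -172.80834451  214.5315011 ]
block ((487.2216796875, -173.0878143310547), (141.02947998046875, 140.36012268066406), 0.896689236164093)
```

Call:
play_rows --steps '[{"x":-0.72,"z":0.64},{"x":-0.72,"z":0.64},{"x":-0.72,"z":0.64},{"x":-0.72,"z":0.64},{"x":-0.72,"z":0.64},{"x":-0.72,"z":0.64},{"x":-0.72,"z":0.64},{"x":-0.72,"z":0.64},{"x":-0.72,"z":0.64},{"x":-0.72,"z":0.64}]'

```text
validation failed for argument at $.st...
```

Call:
play_rows --steps '[{"x":-0.72,"z":0.64},{"x":-0.72,"z":0.64},{"y":0.9},{"y":0.9},{"y":0.9},{"y":0.9},{},{}]'

```text
validation failed for argument at $.st...
```

```bash
python3 - <<'E'
from h import *
s=robot.get_state(); print(s['t'],s['position'],R.from_rotvec(s['tcp_rot']).as_matrix().round(3))
c=cam('wrist'); save(c,'w1.png'); np.savez('w1.npz',**c); print(c['xyz'],c['R'].round(3))
E
```

```text
0.15 [144.70069243 582.02264383 230.51689504] [[-0.97  -0.    -0.241]
 [ 0.241 -0.001 -0.97 ]
 [-0.    -1.     0.001]]
[210.02367132 564.52280109 371.83255589] [[-0.241 -0.935 -0.26 ]
 [-0.97   0.233  0.064]
 [ 0.     0.267 -0.964]]
```

View pics/w1.png

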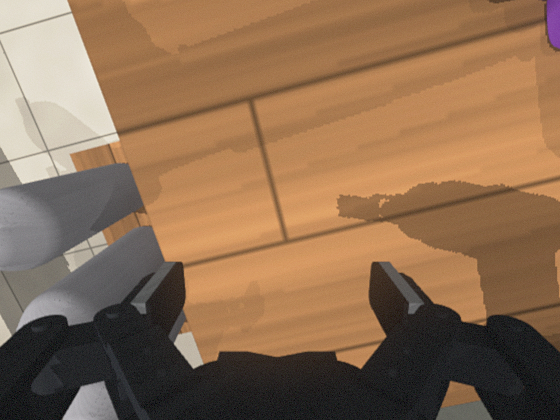

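No move was made because the call was refused. The image shows only the table and the fingers (picture 3). I'll send it again with every field filled in.

Call:
play_rows --steps '[{"x":-0.72,"y":0,"z":0.64,"spin":0,"gripper":0},{"x":-0.72,"y":0,"z":0.64,"spin":0,"gripper":0},{"x":-0.72,"y":0,"z":0.64,"spin":0,"gripper":0},{"x":-0.72,"y":0,"z":0.64,"spin":0,"gripper":0},{"x":-0.72,"y":0,"z":0.64,"spin":0,"gripper":0},{"x":-0.72,"y":0,"z":0.64,"spin":0,"gripper":0},{"x":-0.72,"y":0,"z":0.64,"spin":0,"gripper":0},{"x":-0.72,"y":0,"z":0.64,"spin":0,"gripper":0},{"x":-0.72,"y":0,"z":0.64,"spin":0,"gripper":0},{"x":-0.72,"y":0,"z":0.64,"spin":0,"gripper":0}]'

```text
t: 1.03
position: [363.0, 262.6, 231.5]
tcp_rot: [-0.256, -2.093, 2.092]
wrist_force: [1.8, 1.2, -0.3]
opening: 85.2
```

Call:
play_rows --steps '[{"x":-0.72,"y":0,"z":0.64,"spin":0,"gripper":0},{"x":-0.72,"y":0,"z":0.64,"spin":0,"gripper":0},{"x":0,"y":0.9,"z":0,"spin":0,"gripper":0},{"x":0,"y":0.9,"z":0,"spin":0,"gripper":0},{"x":0,"y":0.9,"z":0,"spin":0,"gripper":0},{"x":0,"y":0.9,"z":0,"spin":0,"gripper":0},{"x":0,"y":0,"z":0,"spin":0,"gripper":0},{"x":0,"y":0,"z":0,"spin":0,"gripper":0},{"x":0,"y":0,"z":0,"spin":0,"gripper":0}]'

```text
t: 1.78
position: [407.1, 201.3, 90.0]
tcp_rot: [-0.259, -2.095, 2.092]
wrist_force: [0.4, 1.2, 0.6]
opening: 85.4
```

```bash
python3 - <<'E'
from h import *
s=robot.get_state(); print(s['t'],s['position'],R.from_rotvec(s['tcp_rot']).as_matrix().round(3))
c=cam('wrist'); save(c,'w2.png'); np.savez('w2.npz',**c); print(c['xyz'],c['R'].round(3))
E
```

```text
1.7833 [407.10777583 201.29956084  89.99926239] [[-0.971  0.003 -0.241]
 [ 0.241  0.001 -0.971]
 [-0.003 -1.    -0.002]]
[471.98613881 183.46412306 231.50371634] [[-0.241 -0.936 -0.257]
 [-0.971  0.232  0.067]
 [-0.003  0.265 -0.964]]
```

View pics/w2.png

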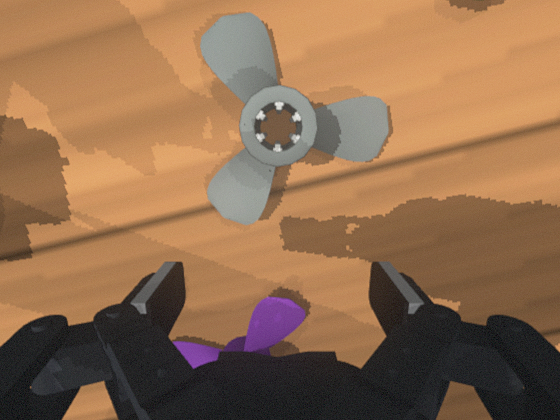

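The propeller hub is at (278,125), with blades towards (380,128), (240,45) and (238,200). There are six bright marks around the bore.

```bash
python3 - <<'E'
from h import *
c=dict(np.load('w2.npz')); g=c['img']
hsv=cv2.cvtColor(g,cv2.COLOR_RGB2HSV)
cv2.imwrite('pics/w2c.png',cv2.resize(cv2.cvtColor(g[80:172,232:324],cv2.COLOR_RGB2BGR),None,fx=6,fy=6,interpolation=cv2.INTER_NEAREST))
P=cloud(c); m=(hsv[...,1]<60)&(hsv[...,2]>60); m[240:]=0; m[:,:190]=0; m[:,400:]=0
hub=m&(P[...,2]>50)
cn=max(cv2.findContours(hub.astype(np.uint8),0,2)[0],key=cv2.contourArea)
e=cv2.fitEllipse(cn); print('ellipse',e)
ctr=onz(c,[e[0]],56)[0]; print('hubtop',ctr, 'depth z',np.median(P[hub][:,2]))
q=P[m&(P[...,2]>2)&(P[...,2]<35)]; d=q[:,:2]-ctr[:2]; r=np.hypot(*d.T); a=np.arctan2(d[:,1],d[:,0])
for lo,hi in((30,45),(45,60),(60,80)): 
    k=(r>lo)&(r<hi); z=np.exp(3j*a[k]).mean(); print('yaw',lo,k.sum(),np.degrees(np.angle(z))/3,abs(z))
w=(g.min(2)>200); w[:80]=0;w[172:]=0;w[:,:232]=0;w[:,324:]=0
n,l,s,ce=cv2.connectedComponentsWithStats(w.astype(np.uint8))
for i in range(1,n):
    if s[i,4]>3:
        p=onz(c,[ce[i]],56)[0]-ctr; print(ce[i].round(1),s[i,4],np.hypot(*p[:2]).round(1),np.degrees(np.arctan2(p[1],p[0])).round(1))
E
```

```text
ellipse ((277.72882080078125, 125.68634033203125), (76.95372772216797, 80.04711151123047), 2.9648895263671875)
hubtop [473.11720968 183.1543168   56.        ] depth z 54.575465221154616
yaw 30 3346 14.668744177450613 0.7362067942602087
yaw 45 4202 14.493896293830046 0.7857592283865498
yaw 60 3708 14.264463942693974 0.8616689711425564
[278.8 104.9] 31 10.8 -17.1
[259.8 114.6] 20 11.3 45.2
[296.6 116.6] 29 11.3 -79.1
[258.9 137.2] 12 12.0 106.5
[297.1 137.1] 8 12.3 -133.5
[278.6 149.2] 5 12.6 168.3
```

View pics/w2c.png

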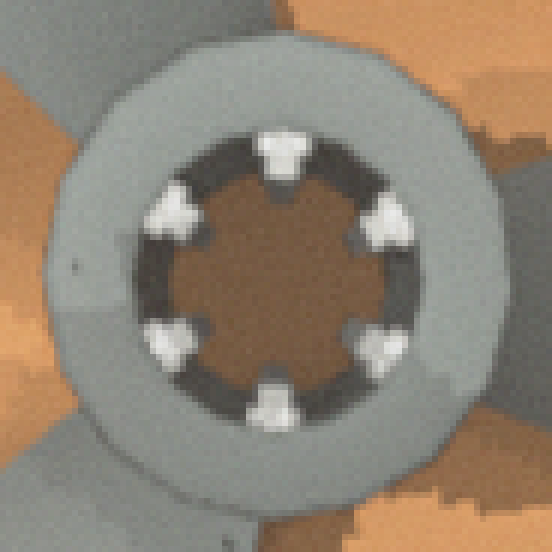

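Call:
play_rows --steps '[{"x":0,"y":-1,"z":0,"spin":0,"gripper":0},{"x":0,"y":-1,"z":0,"spin":0,"gripper":0},{"x":0,"y":-1,"z":0,"spin":0,"gripper":0},{"x":-0.27,"y":-0.1,"z":0.95,"spin":0,"gripper":0},{"x":-0.27,"y":0,"z":0.95,"spin":0,"gripper":0},{"x":-0.27,"y":0,"z":0.95,"spin":0,"gripper":0},{"x":-0.27,"y":0,"z":0.95,"spin":0,"gripper":0},{"x":-0.27,"y":0,"z":0.95,"spin":0,"gripper":0},{"x":-0.27,"y":0,"z":0.95,"spin":0,"gripper":0},{"x":-0.27,"y":0,"z":0.95,"spin":0,"gripper":0}]'

```text
t: 2.67
position: [415.6, -77.4, 214.8]
tcp_rot: [-0.262, -2.096, 2.093]
wrist_force: [1.0, 0.5, 0.2]
opening: 85.7
```

Call:
play_rows --steps '[{"x":-0.27,"y":0,"z":0.95,"spin":0,"gripper":0},{"x":-0.27,"y":0,"z":0.95,"spin":0,"gripper":0},{"x":0,"y":0,"z":0,"spin":0,"gripper":0},{"x":0,"y":0,"z":0,"spin":0,"gripper":0},{"x":0,"y":0,"z":0,"spin":0,"gripper":0}]'

```text
t: 3.08
position: [418.3, -154.8, 213.2]
tcp_rot: [-0.26, -2.093, 2.092]
wrist_force: [0.2, 0.2, 0.3]
opening: 85.3
```

```bash
python3 - <<'E'
from h import *
s=robot.get_state(); print(s['t'],s['position'],s['tcp_rot'],s['joint_positions'].round(2))
c=cam('wrist'); np.savez('w3.npz',**c); print(c['xyz'],c['R'].round(3))
uv=(c['mtx']@(c['R'].T@(np.array([485.5,-171.5,186])-c['xyz']))); u,v=(uv[:2]/uv[2]).astype(int); print(u,v)
v0=max(v-60,0);u0=max(u-75,0)
cv2.imwrite('pics/w3c.png',cv2.resize(cv2.cvtColor(c['img'][v0:v0+120,u0:u0+150],cv2.COLOR_RGB2BGR),None,fx=5,fy=5,interpolation=cv2.INTER_NEAREST)); print(u0,v0)
E
```

```text
3.0833 [ 418.28247054 -154.79543634  213.24502521] [-0.26045092 -2.09287102  2.09221946] [ 0.1  -0.39 -0.32  0.   -1.63  1.22]
[ 483.13045233 -172.54881645  354.75698401] [[-0.242 -0.936 -0.256]
 [-0.97   0.233  0.066]
 [-0.002  0.265 -0.964]]
274 123
199 63
```

View pics/w3c.png

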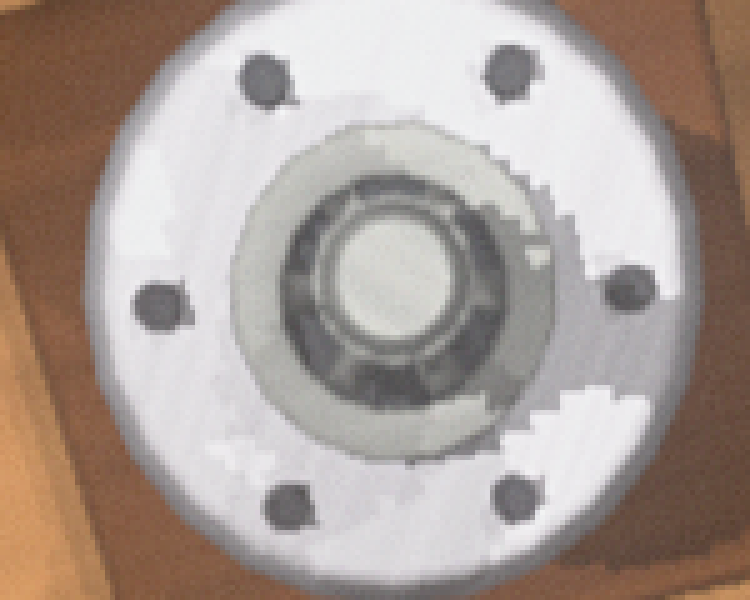

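```bash
python3 - <<'E'
from h import *
c=dict(np.load('w3.npz')); P=cloud(c); g=cv2.cvtColor(c['img'],cv2.COLOR_RGB2GRAY)
# thread-top disc centre -> axis at z=228; washer disc edge at z 162
m=(P[...,2]>215); m[:63]=0;m[183:]=0;m[:,:199]=0;m[:,349:]=0
ys,xs=np.nonzero(m); cn=max(cv2.findContours(m.astype(np.uint8),0,2)[0],key=cv2.contourArea); e=cv2.fitEllipse(cn); print(e, np.median(P[m][:,2]))
A=onz(c,[e[0]],228)[0]; print('axis from thread',A)
b=((P[...,2]>145)&(P[...,2]<155)); b[:40]=0;b[210:]=0;b[:,:199]=0;b[:,349:]=0
f=(P[...,2]>140);f[:30]=0;f[220:]=0;f[:,:199]=0;f[:,349:]=0
cn=max(cv2.findContours(f.astype(np.uint8),0,2)[0],key=cv2.contourArea); e2=cv2.fitEllipse(cn); print('cap',e2,onz(c,[e2[0]],150)[0])
def proj(p): q=(p-c['xyz'])@c['R']@c['mtx'].T; return q[:,:2]/q[:,2:]
for r in(9,10,11):
    th=np.arange(0,360,5); p=np.c_[A[0]+r*np.cos(np.radians(th)),A[1]+r*np.sin(np.radians(th)),0*th+184.]
    uv=proj(p).astype(np.float32)
    gi=cv2.remap(g,uv[None,:,0].copy(),uv[None,:,1].copy(),1)[0]; zi=cv2.remap(P[...,2].astype(np.float32),uv[None,:,0].copy(),uv[None,:,1].copy(),0)[0]
    for nm,s in(('g',gi.astype(float)),('z',np.minimum(zi,190.))):
        F=(s*np.exp(-6j*np.radians(th))).mean(); print(r,nm,'phase max at',-np.degrees(np.angle(F))/6%60 if 0 else (-np.degrees(np.angle(F))/6)%60,abs(F))
    print(gi.tolist()); print(zi.astype(int).tolist())
x=cv2.createCLAHE(4,(2,2)).apply(cv2.resize(g[90:155,240:320],None,fx=9,fy=9,interpolation=cv2.INTER_CUBIC)); cv2.imwrite('pics/w3d.png',x)
E
```

```text
((277.2779541015625, 118.94908905029297), (31.749711990356445, 33.1566162109375), 179.70469665527344) 226.37803928900814
axis from thread [ 486.45017557 -173.36038512  228.        ]
cap ((276.9538879394531, 119.43730163574219), (120.86294555664062, 125.94136047363281), 1.3239578008651733) [ 488.25555542 -173.58907635  150.        ]
9 g phase max at 10.091098535616661 3.782561201067741
9 z phase max at 16.912213952075433 5.691626736594125
[139, 145, 146, 154, 158, 154, 156, 159, 162, 151, 143, 127, 126, 139, 137, 124, 106, 94, 93, 106, 106, 107, 103, 104, 107, 123, 137, 121, 102, 92, 86, 87, 83, 83, 86, 87, 87, 107, 108, 104, 104, 109, 99, 89, 86, 88, 92, 97, 98, 98, 130, 138, 127, 123, 118, 113, 117, 122, 145, 161, 156, 137, 140, 138, 138, 130, 134, 130, 137, 135, 136, 140]
[225, 222, 222, 225, 222, 220, 180, 222, 223, 223, 155, 156, 156, 222, 183, 185, 185, 183, 178, 156, 157, 156, 156, 156, 156, 180, 184, 185, 184, 183, 157, 155, 157, 156, 156, 157, 157, 182, 183, 183, 183, 183, 181, 158, 157, 156, 157, 157, 157, 179, 183, 184, 183, 184, 180, 157, 156, 222, 157, 222, 222, 221, 223,
[... 947 characters left out ...]
00991843389
[108, 102, 127, 112, 116, 115, 90, 93, 88, 87, 92, 88, 89, 104, 114, 106, 100, 94, 85, 82, 88, 87, 89, 103, 104, 109, 116, 107, 104, 96, 100, 100, 97, 99, 102, 92, 85, 85, 108, 110, 103, 103, 93, 88, 89, 94, 89, 89, 86, 90, 106, 103, 104, 105, 92, 88, 88, 91, 89, 90, 100, 114, 132, 122, 123, 129, 106, 106, 106, 107, 107, 106]
[156, 159, 181, 183, 181, 181, 181, 156, 157, 157, 156, 156, 155, 156, 183, 181, 183, 183, 156, 157, 157, 156, 156, 156, 156, 157, 181, 182, 183, 182, 156, 157, 157, 156, 157, 158, 156, 180, 181, 181, 182, 182, 156, 156, 157, 155, 156, 156, 157, 181, 182, 181, 180, 182, 156, 157, 157, 157, 156, 158, 156, 156, 181, 182, 181, 182, 156, 156, 157, 156, 158, 159]
```

View pics/w3d.png

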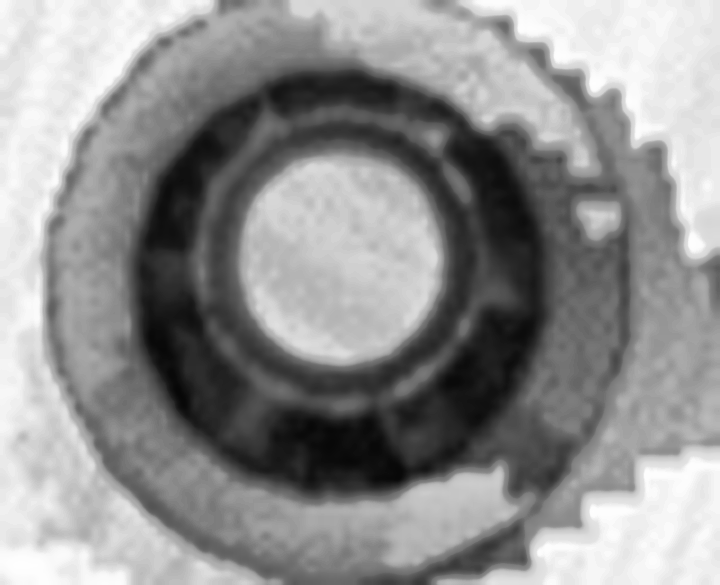

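Depth shows the shaft splines clearly at 17.3° (mod 60). The propeller's grooves are at 14.5°, so it needs a turn of about +2.8°. Going back to grasp it.

Call:
play_rows --steps '[{"x":0.08,"y":0,"z":-0.95,"spin":0,"gripper":0},{"x":0.08,"y":0,"z":-0.95,"spin":0,"gripper":0},{"x":0.08,"y":0,"z":-0.95,"spin":0,"gripper":0},{"x":0.08,"y":0,"z":-0.95,"spin":0,"gripper":0},{"x":0.08,"y":0,"z":-0.95,"spin":0,"gripper":0},{"x":0.08,"y":0,"z":-0.95,"spin":0,"gripper":0},{"x":0.08,"y":0,"z":-0.95,"spin":0,"gripper":0},{"x":0.08,"y":0,"z":-0.95,"spin":0,"gripper":0},{"x":0.08,"y":0,"z":-0.95,"spin":0,"gripper":0},{"x":0,"y":0,"z":0,"spin":0,"gripper":0}]'

```text
t: 3.97
position: [471.5, 190.8, 210.7]
tcp_rot: [-0.248, -2.096, 2.095]
wrist_force: [-0.0, -0.9, -1.5]
opening: 85.2
```

Call:
play_rows --steps '[{"x":0,"y":0.9,"z":0,"spin":0,"gripper":0},{"x":0,"y":0.9,"z":0,"spin":0,"gripper":0},{"x":0,"y":0.9,"z":0,"spin":0,"gripper":0},{"x":0,"y":0.8,"z":0,"spin":0,"gripper":0},{"x":0,"y":0,"z":0,"spin":0,"gripper":0},{"x":0,"y":0,"z":0,"spin":0,"gripper":0},{"x":0,"y":0,"z":0,"spin":0,"gripper":0}]'

```text
t: 4.55
position: [473.4, 185.6, 74.4]
tcp_rot: [-0.258, -2.096, 2.093]
wrist_force: [-0.2, -0.3, 0.6]
opening: 85.2
```

```bash
cat > go.py <<'E'
from h import *; import sys
s=robot.get_state(); M=R.from_rotvec(s['tcp_rot']).as_matrix(); t=np.array(list(map(float,sys.argv[1:4])))
print(s['t'],s['position'],'Ry',M[:,1].round(4),'yaw z',np.degrees(np.arctan2(M[1,2],M[0,2])).round(2),'rows',(M.T@(t-s['position'])/40).round(3),s['wrist_force'])
E
python3 go.py 473.1 183.2 29
```

```text
4.55 [473.38520074 185.62332166  74.40444553] Ry [ 0.0036  0.0012 -1.    ] yaw z -103.84 rows [-0.004  1.135  0.063] [-0.24872131 -0.25189947  0.60018342]
```

Call:
play_rows --steps '[{"x":0,"y":0.6,"z":0.06,"spin":0,"gripper":0},{"x":0,"y":0.53,"z":0,"spin":0,"gripper":0},{"x":0,"y":0,"z":0,"spin":0,"gripper":0},{"x":0,"y":0,"z":0,"spin":0,"gripper":0},{"x":0,"y":0,"z":0,"spin":0,"gripper":0.3},{"x":0,"y":0,"z":0,"spin":0,"gripper":1},{"x":0,"y":0,"z":0,"spin":0,"gripper":1},{"x":0,"y":0,"z":0,"spin":0,"gripper":1},{"x":0,"y":0,"z":0,"spin":0,"gripper":1},{"x":0,"y":0,"z":0,"spin":0,"gripper":1}]' --grip_force 70

```text
t: 5.38
position: [473.0, 182.6, 28.0]
tcp_rot: [-0.259, -2.095, 2.091]
wrist_force: [-0.3, 1.2, 6.0]
opening: 42.0
```

Call:
play_rows --steps '[{"x":0,"y":0,"z":0,"spin":0,"gripper":1},{"x":0,"y":0,"z":0,"spin":0,"gripper":1},{"x":0,"y":0,"z":0,"spin":0,"gripper":1}]'

```text
t: 5.63
position: [473.0, 182.6, 28.0]
tcp_rot: [-0.259, -2.095, 2.091]
wrist_force: [-0.8, 1.5, 6.1]
opening: 41.5
```

```bash
python3 go.py 473.1 183.2 29
```

```text
5.6333 [472.95792525 182.60697721  28.01554496] Ry [ 0.003   0.0015 -1.    ] yaw z -103.94 rows [ 0.    -0.025 -0.015] [-0.82903713  1.52043347  6.11320773]
```

Call:
play_rows --steps '[{"x":0,"y":-0.4,"z":0,"spin":0,"gripper":1},{"x":0,"y":-0.9,"z":0,"spin":0,"gripper":1},{"x":0,"y":-1,"z":0,"spin":0,"gripper":1},{"x":0,"y":-1,"z":0,"spin":0,"gripper":1},{"x":0,"y":-1,"z":0,"spin":0,"gripper":1},{"x":0,"y":-1,"z":0,"spin":0,"gripper":1},{"x":0,"y":-1,"z":0,"spin":0,"gripper":1},{"x":0,"y":0,"z":0,"spin":0,"gripper":1},{"x":0,"y":0,"z":0,"spin":0,"gripper":1}]'

```text
t: 6.38
position: [472.4, 182.3, 280.6]
tcp_rot: [-0.26, -2.097, 2.09]
wrist_force: [0.1, 0.3, -3.2]
opening: 41.2
```

Call:
play_rows --steps '[{"x":-0.14,"y":0,"z":0.5,"spin":0,"gripper":1},{"x":-0.27,"y":0,"z":0.95,"spin":0,"gripper":1},{"x":-0.27,"y":0,"z":0.95,"spin":0,"gripper":1},{"x":-0.27,"y":0,"z":0.95,"spin":0,"gripper":1},{"x":-0.27,"y":0,"z":0.95,"spin":0,"gripper":1},{"x":-0.27,"y":0,"z":0.95,"spin":0,"gripper":1},{"x":-0.27,"y":0,"z":0.95,"spin":0,"gripper":1},{"x":-0.27,"y":0,"z":0.95,"spin":0,"gripper":1},{"x":-0.27,"y":0,"z":0.8,"spin":-0.06,"gripper":1},{"x":-0.1,"y":0,"z":0.4,"spin":0,"gripper":1}]'

```text
t: 7.22
position: [484.1, -168.5, 275.8]
tcp_rot: [-0.205, -2.116, 2.117]
wrist_force: [-0.4, 0.9, -1.3]
opening: 41.8
```

Call:
play_rows --steps '[{"x":0,"y":0,"z":0,"spin":0,"gripper":1},{"x":0,"y":0,"z":0,"spin":0,"gripper":1},{"x":0,"y":0,"z":0,"spin":0,"gripper":1},{"x":0,"y":0,"z":0,"spin":0,"gripper":1}]'

```text
t: 7.55
position: [485.1, -164.5, 277.5]
tcp_rot: [-0.207, -2.118, 2.118]
wrist_force: [0.1, -0.2, -0.9]
opening: 41.5
```

```bash
python3 go.py 487.3 -173.5 275; python3 - <<'E'
from h import *
c=cam('wrist'); np.savez('w4.npz',**c); a=c['img'].copy()
t=cam('side'); np.savez('s4.npz',**t); save(t,'s4.png')
uv=t['mtx']@(t['R'].T@(np.array([487,-173.5,220])-t['xyz'])); u,v=(uv[:2]/uv[2]).astype(int)
b=cv2.resize(t['img'][v-60:v+60,u-60:u+60],(420,420),interpolation=cv2.INTER_CUBIC)
cv2.imwrite('pics/m4.png',cv2.cvtColor(np.hstack([a[:,90:470],b]),cv2.COLOR_RGB2BGR))
E
```

```text
7.55 [ 485.08729947 -164.50690416  277.5115848 ] Ry [-9.e-04  2.e-04 -1.e+00] yaw z -101.2 rows [-0.098  0.063  0.21 ] [ 0.05795071 -0.22648574 -0.88288062]
```

View pics/m4.png

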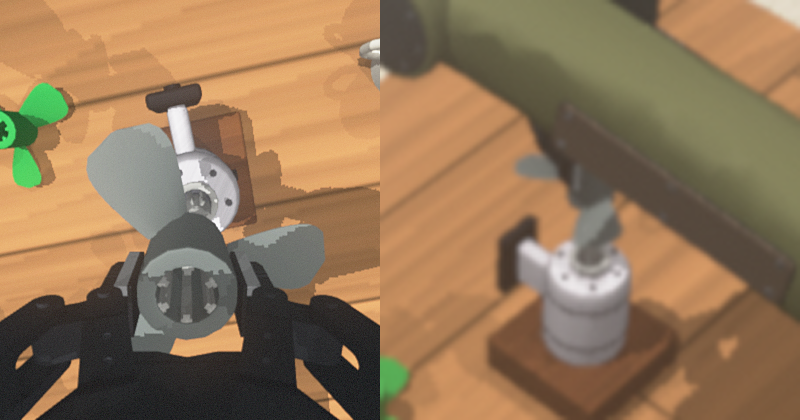

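```bash
python3 - <<'E'
from h import *
s=robot.get_state()
for f,zt,g0 in(('w2.npz',56,(473,183)),('w4.npz',s['position'][2]+28,s['position'][:2])):
    c=dict(np.load(f)); P=cloud(c); g=cv2.cvtColor(c['img'],cv2.COLOR_RGB2GRAY); hs=cv2.cvtColor(c['img'],cv2.COLOR_RGB2HSV)
    near=np.hypot(P[...,0]-g0[0],P[...,1]-g0[1])<21.0+3
    m=near&(abs(P[...,2]-zt)<5)&(g>90)
    ps=P[m]; print(f,'hubtop z',np.median(ps[:,2]),m.sum(),'bbox',ps.min(0).round(1),ps.max(0).round(1))
    cn=max(cv2.findContours(m.astype(np.uint8),0,2)[0],key=cv2.contourArea)[:,0]
    # outer edge on the plane, circle via minEnclosingCircle & inner bore by teeth symmetric
    q=onz(c,cn,zt)[:,:2].astype(np.float32); (cc,rr)=cv2.minEnclosingCircle(q); print('circle',cc,rr)
    A=np.c_[2*q,np.ones(len(q))]; k=np.hypot(*(q-cc).T)>rr-2.5; x=np.linalg.lstsq(A[k],(q[k]**2).sum(1),rcond=None)[0]; print('LSQ circle',x[:2])
    ctr=x[:2]
    th=np.arange(0,360,3)
    for r in(10,11,12):
        p=np.c_[ctr[0]+r*np.cos(np.radians(th)),ctr[1]+r*np.sin(np.radians(th)),0*th+zt]
        uv=(p-c['xyz'])@c['R']@c['mtx'].T; uv=(uv[:,:2]/uv[:,2:]).astype(np.float32)
        gi=cv2.remap(g,uv[None,:,0].copy(),uv[None,:,1].copy(),1)[0].astype(float)
        zi=np.clip(cv2.remap(P[...,2].astype(np.float32),uv[None,:,0].copy(),uv[None,:,1].copy(),0)[0],zt-12,zt)
        for n,v in(('g',gi),('z',zi)):
            F=(v*np.exp(-6j*np.radians(th))).mean(); print(r,n,'tooth phase',((-np.degrees(np.angle(F))/6)*-1*-1%60).round(1),abs(F).round(1))
    print('tcp',s['position'])
E
```

```text
w2.npz hubtop z 54.562765241955375 3460 bbox [450.8 161.7  51. ] [494.1 204.9  57. ]
circle (472.323974609375, 183.3856964111328) 21.533084869384766
LSQ circle [472.32889575 183.37697351]
10 g tooth phase 44.0 29.3
10 z tooth phase 44.0 2.4
11 g tooth phase 43.8 32.7
11 z tooth phase 44.6 2.6
12 g tooth phase 43.9 39.6
12 z tooth phase 43.8 2.7
tcp [ 485.19655158 -164.46835055  277.99685018]
w4.npz hubtop z 303.98095024658267 4877 bbox [ 462.9 -186.4  301. ] [ 506.6 -142.9  309.7]
circle (486.53948974609375, -165.63674926757812) 21.661399841308594
LSQ circle [ 486.38164349 -165.82177711]
10 g tooth phase 48.1 14.4
10 z tooth phase 47.1 1.9
11 g tooth phase 47.8 15.2
11 z tooth phase 48.5 1.7
12 g tooth phase 47.9 20.5
12 z tooth phase 47.2 1.4
tcp [ 485.19655158 -164.46835055  277.99685018]
```

Call:
play_rows --steps '[{"x":-0.08,"y":0,"z":0.2,"spin":0,"gripper":1},{"x":0,"y":0,"z":0,"spin":0,"gripper":1},{"x":0,"y":0,"z":0,"spin":0,"gripper":1},{"x":0,"y":0.3,"z":0,"spin":0,"gripper":1},{"x":0,"y":0.3,"z":0,"spin":0,"gripper":1},{"x":0,"y":0.3,"z":0,"spin":0,"gripper":1},{"x":0,"y":0.3,"z":0,"spin":0,"gripper":1},{"x":0,"y":0.2,"z":0,"spin":0,"gripper":1},{"x":0,"y":0,"z":0,"spin":0,"gripper":1},{"x":0,"y":0,"z":0,"spin":0,"gripper":1}]'

```text
t: 8.48
position: [486.5, -174.0, 221.7]
tcp_rot: [-0.208, -2.117, 2.118]
wrist_force: [0.6, -0.4, -0.8]
opening: 41.4
```

```bash
python3 go.py 487 -173 220; python3 - <<'E'
from h import *
s=robot.get_state(); c=cam('wrist'); np.savez('w5.npz',**c); P=cloud(c); zt=s['position'][2]+28
g=cv2.cvtColor(c['img'],cv2.COLOR_RGB2GRAY)
g0=s['position'][:2]; near=np.hypot(P[...,0]-g0[0],P[...,1]-g0[1])<24
m=near&(abs(P[...,2]-zt)<5)&(g>90)
print('z hub',np.median(P[m][:,2]),zt)
cn=max(cv2.findContours(m.astype(np.uint8),0,2)[0],key=cv2.contourArea)[:,0]
for z in(zt,zt-1.5):
    q=onz(c,cn,z)[:,:2].astype(np.float32); print('hub',cv2.minEnclosingCircle(q))
x,y=cn.mean(0).astype(int)
k=near&(abs(P[...,2]-227)<5); k&=np.hypot(P[...,0]-g0[0],P[...,1]-g0[1])<9.5; print(k.sum(), P[k].mean(0) if k.any() else '')
if k.any():
    cn=max(cv2.findContours(k.astype(np.uint8),0,2)[0],key=cv2.contourArea)[:,0]
    for z in(228,226.5): print('thread',cv2.minEnclosingCircle(onz(c,cn,z)[:,:2].astype(np.float32)))
cv2.imwrite('pics/m5.png',cv2.resize(cv2.cvtColor(c['img'][y-60:y+60,x-75:x+75],cv2.COLOR_RGB2BGR),None,fx=5,fy=5,interpolation=cv2.INTER_NEAREST))
E
```

```text
8.4833 [ 486.48914984 -173.96234962  221.70662226] Ry [-1.e-03 -4.e-04 -1.e+00] yaw z -101.27 rows [-0.008  0.043 -0.026] [ 0.59129999 -0.43507001 -0.80182992]
z hub 248.22477644916944 249.70662225896456
hub ((487.672607421875, -175.3209991455078), 21.832435607910156)
hub ((486.81280517578125, -175.14642333984375), 22.12151527404785)
246 [ 484.72006592 -172.02206294  226.49792572]
thread ((487.6003112792969, -173.88690185546875), 6.118038654327393)
thread ((486.87799072265625, -173.72447204589844), 6.186021327972412)
```

View pics/m5.png

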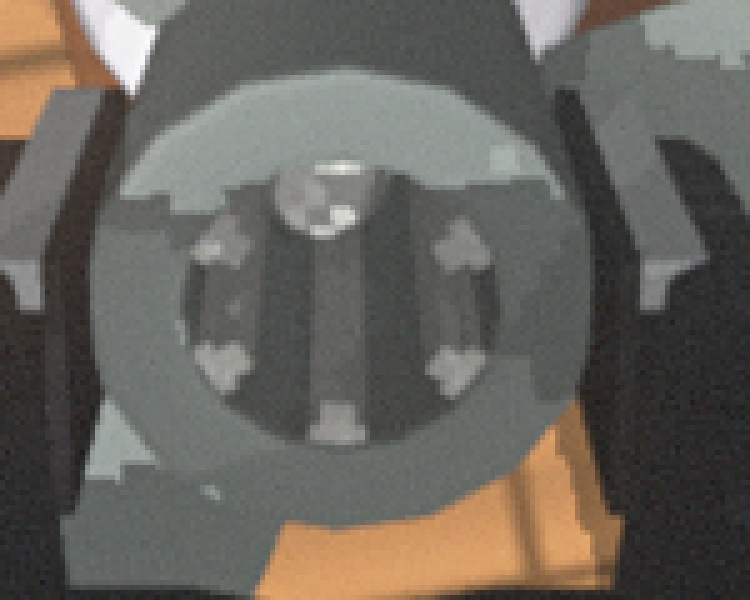

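Picture 9 shows the thread inside the bore, about 1.5 mm to the image left of centre. I'll get the other axis from the thread's far edge.

```bash
python3 - <<'E'
from h import *
s=robot.get_state(); c=dict(np.load('w5.npz')); P=cloud(c); M=R.from_rotvec(s['tcp_rot']).as_matrix(); tx,tz=M[:2,0],M[:2,2]
g=cv2.cvtColor(c['img'],cv2.COLOR_RGB2GRAY); zt=s['position'][2]+28; g0=s['position'][:2]
rr=np.hypot(P[...,0]-g0[0],P[...,1]-g0[1])
k=(abs(P[...,2]-227)<5)&(rr<9.5); m=(rr<24)&(abs(P[...,2]-zt)<5)&(g>60)
for b in(0,-1.5):
    f=lambda mk,z:(onz(c,np.argwhere(mk)[:,::-1],z)[:,:2]-g0)
    T=f(k,228+b); H=f(m,zt+b)
    print(b,'thread x max',np.percentile(T@tx,[98,100])-6.8+.25,'z mid',np.percentile(T@tz,[1,99]).mean(),np.percentile(T@tz,[1,99]),'hub x',np.percentile(H@tx,[.3,99.7]),'hub z',np.percentile(H@tz,[.3,99.7]),'mid',np.percentile(H@tx,[.3,99.7]).mean(),np.percentile(H@tz,[.3,99.7]).mean())
E
```

```text
0 thread x max [0.01474615 1.48027608] z mid -1.087530670822923 [-7.35421034  5.179149  ] hub x [-22.73127554  19.0778536 ] hub z [-20.65409431  21.29330224] mid -1.8267109701018125 0.3196039634461858
-1.5 thread x max [0.83611052 2.3179253 ] z mid -1.1140124429901017 [-7.45032698  5.22230209] hub x [-22.13599129  20.2309046 ] hub z [-20.94692127  21.56008662] mid -0.952543345133094 0.3065826775479792
```

Call:
play_rows --steps '[{"x":0.025,"y":0,"z":-0.03,"spin":0,"gripper":1},{"x":0,"y":0,"z":0,"spin":0,"gripper":1},{"x":0,"y":0.1,"z":0,"spin":0,"gripper":1},{"x":0,"y":0.1,"z":0,"spin":0,"gripper":1},{"x":0,"y":0,"z":0,"spin":0,"gripper":1},{"x":0,"y":0,"z":0,"spin":0,"gripper":1}]'

```text
t: 9.03
position: [485.8, -172.5, 213.7]
tcp_rot: [-0.208, -2.118, 2.118]
wrist_force: [-1.0, -0.8, -0.7]
opening: 41.7
```

```bash
python3 go.py 487 -173 184; python3 - <<'E'
from h import *
print(robot.get_state()['wrist_torque'])
E
```

```text
9.0333 [ 485.79589357 -172.48499344  213.65640141] Ry [-8.e-04 -0.e+00 -1.e+00] yaw z -101.27 rows [-0.033  0.741  0.007] [-0.99084492 -0.75784321 -0.70876857]
[-0.08550176 -0.01432273 -0.05933848]
```

Call:
play_rows --steps '[{"x":0,"y":0.06,"z":0,"spin":0,"gripper":1},{"x":0,"y":0.06,"z":0,"spin":0,"gripper":1},{"x":0,"y":0,"z":0,"spin":0,"gripper":1},{"x":0,"y":0,"z":0,"spin":0,"gripper":1}]'

```text
t: 9.37
position: [486.0, -172.5, 209.2]
tcp_rot: [-0.209, -2.118, 2.118]
wrist_force: [1.0, -0.2, -1.2]
opening: 41.5
```

Call:
play_rows --steps '[{"x":0,"y":0.06,"z":0,"spin":0,"gripper":1},{"x":0,"y":0.06,"z":0,"spin":0,"gripper":1},{"x":0,"y":0.06,"z":0,"spin":0,"gripper":1},{"x":0,"y":0,"z":0,"spin":0,"gripper":1},{"x":0,"y":0,"z":0,"spin":0,"gripper":1}]'

```text
t: 9.78
position: [486.0, -172.5, 201.9]
tcp_rot: [-0.209, -2.118, 2.118]
wrist_force: [1.2, -0.0, -2.2]
opening: 41.7
```

Call:
play_rows --steps '[{"x":0,"y":0.08,"z":0,"spin":0,"gripper":1},{"x":0,"y":0.08,"z":0,"spin":0,"gripper":1},{"x":0,"y":0.08,"z":0,"spin":0,"gripper":1},{"x":0,"y":0.06,"z":0,"spin":0,"gripper":1},{"x":0,"y":0,"z":0,"spin":0,"gripper":1},{"x":0,"y":0,"z":0,"spin":0,"gripper":1}]' --grip_force 100

```text
t: 10.28
position: [486.0, -172.5, 190.2]
tcp_rot: [-0.209, -2.118, 2.118]
wrist_force: [0.4, -0.5, -1.1]
opening: 41.3
```

Call:
play_rows --steps '[{"x":0,"y":0.05,"z":0,"spin":0,"gripper":1},{"x":0,"y":0.05,"z":0,"spin":0,"gripper":1},{"x":0,"y":0,"z":0,"spin":0,"gripper":1},{"x":0,"y":0,"z":0,"spin":0,"gripper":1}]'

```text
t: 10.62
position: [486.1, -172.5, 187.2]
tcp_rot: [-0.21, -2.118, 2.119]
wrist_force: [-1.8, 2.1, 4.5]
opening: 41.0
```

Call:
play_rows --steps '[{"x":0,"y":0.05,"z":0,"spin":0,"gripper":1},{"x":0,"y":0.05,"z":0,"spin":0,"gripper":1},{"x":0,"y":0,"z":0,"spin":0,"gripper":1},{"x":0,"y":0,"z":0,"spin":0,"gripper":1}]'

```text
t: 10.95
position: [486.2, -172.6, 184.2]
tcp_rot: [-0.211, -2.119, 2.12]
wrist_force: [-2.4, 4.6, 10.4]
opening: 41.1
```

Call:
play_rows --steps '[{"x":0,"y":0.04,"z":0,"spin":0,"gripper":1},{"x":0,"y":0,"z":0,"spin":0,"gripper":1},{"x":0,"y":0,"z":0,"spin":0,"gripper":1}]'

```text
t: 11.2
position: [486.2, -172.6, 184.1]
tcp_rot: [-0.212, -2.119, 2.121]
wrist_force: [-6.0, 5.7, 14.7]
opening: 40.9
```

Call:
play_rows --steps '[{"x":0,"y":0.05,"z":0,"spin":0,"gripper":1},{"x":0,"y":0,"z":0,"spin":0,"gripper":1},{"x":0,"y":0,"z":0,"spin":0,"gripper":1},{"x":0,"y":0,"z":0,"spin":0,"gripper":1},{"x":0,"y":0,"z":0,"spin":0,"gripper":1},{"x":0,"y":0,"z":0,"spin":0,"gripper":1}]'

```text
t: 11.7
position: [486.3, -172.7, 184.0]
tcp_rot: [-0.214, -2.12, 2.122]
wrist_force: [-9.0, 8.0, 22.7]
opening: 40.9
```

```bash
python3 - <<'E'
from h import *
s=robot.get_state(); print(s['t'],s['position'],s['wrist_force'],s['wrist_torque'],s['opening'])
c=cam('wrist'); P=cloud(c); d=np.hypot(P[...,0]-486.5,P[...,1]+173)
th=(d<6)&(P[...,2]>218); hub=(d>14)&(d<20)&(P[...,2]>203)&(P[...,2]<217)
print('thread z',np.median(P[th][:,2]),'hub top z',np.median(P[hub][:,2]),th.sum(),hub.sum())
a=c['img']; t=cam('side')
uv=t['mtx']@(t['R'].T@(np.array([487,-173.5,190])-t['xyz'])); u,v=(uv[:2]/uv[2]).astype(int)
b=cv2.resize(t['img'][v-60:v+60,u-60:u+60],(420,420),interpolation=cv2.INTER_CUBIC)
cv2.imwrite('pics/m6.png',cv2.cvtColor(np.hstack([a[:,90:470],b]),cv2.COLOR_RGB2BGR))
E
```

```text
11.7 [ 486.3278075  -172.67945891  183.9657392 ] [-8.98608432  7.9735061  22.70140384] [3.00405784 3.21017212 0.00423052] 40.86828064873037
thread z 226.30820620573797 hub top z 210.62511279184733 753 3377
```

View pics/m6.png

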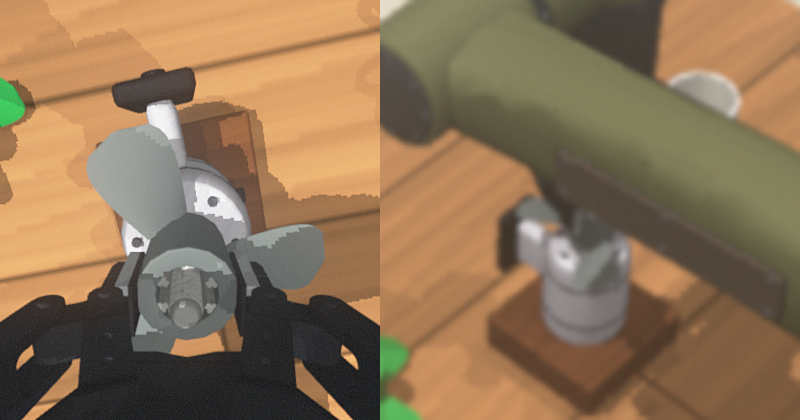

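The thread stands 15.7 mm out of the hub (16 expected when home), and extra push only raises the force, so the washer is on its stop.

```bash
python3 -c "
from station import hand_in; print(hand_in())"
```

```text
the job is handed in; nothing more can be done
None
```

The grey propeller is on the shaft and the washer is pressed down onto its stop. The gripper is still holding it, at 100 N grip and about 23 N downward push. The job is handed in at about 12 s of the 48 s allowed.

- **Fit:** I turned the propeller about 3° to line up with the splines. It slid down with no measurable resistance until it met the washer.
- **Pressed home:** the thread stands 15.7 mm out of the hub, against 16 mm expected. The gripper stopped at 184 mm, the height worked out for fully down. Pushing further only raised the force, from 10 N to 23 N.
- **What disagreed:**
  - The camera measurements of the shaft's position differed by 1–2 mm. I made a small sideways correction with the thread already in the bore.
  - About 12 N of sideways force and 4.4 Nm at the wrist remained at the end, well under the limits.
  - The reported finger opening was about 41 mm on the 44 mm hub. The grip showed no sign of slipping.
- **Other gear:** I touched nothing else on the shelf. I did not take a final picture of the whole shelf.

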